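Load two tape rolls on the stand's arbor and cap it

TASK

Get the tape stand ready for closing the gift boxes: slide the wide tape roll onto its horizontal rod right up to the collar, then the narrow roll up against the wide one, and push the black end cap, hollow side first, fully home on the end of the rod so that no gap is left between collar, rolls and cap. Let go of everything, and leave the other things on the bench where they lie.

Things in the scene. Friction and masses are not known exactly. Their poses are not given: they have to be found in the camera images.
- arbor_root (a point): The fixed tape stand's rod starts here: centre of the front face of the dark collar (42 mm across), 100 mm above the bench. Axes are the stand's: the level rod runs from here 75 mm along -x, z is up. Rod: bright steel, 16 mm across, its last 8 mm tapering to 10 mm. Behind the collar (+x side) a post 44 mm wide stands 20 mm higher than the rod's axis. Base plate: 8 mm thick, 110 mm wide, from 97 mm in front of the collar face to 53 mm behind.
- arbor_tip (a point): Centre of the free end of the stand's rod, 75 mm along the stand's -x from the collar face; same axes.
- rack: Low fixed loading rack in which the two rolls and the cap wait in a row, in any order, on edge with their hole axes along the rack's x. Aluminium plate 230 x 64 x 6 mm with two steel bars 10 mm thick along x at y = -15 and +15 mm, their tops 16 mm above the bench; end plates at x = -108 and +108 mm, tops 22 mm above the bench. Origin: underside centre; z up.
- wide_roll_mid (a point): Loose wide roll of paper tape, 60 mm across and 36 mm wide, brown cardboard core with a 25 mm hole right through, about 100 g. Point: centre of the roll, on the hole's axis, half-way along; own x axis = hole axis (at the start along the rack's x, centre 43 mm above the bench).
- narrow_roll_mid (a point): Loose narrow roll of paper tape, 60 mm across and 20 mm wide, otherwise like the wide one (25 mm hole), about 60 g. Point: its centre, own x axis = hole axis, centre 43 mm above the bench at the start.
- cap_mid (a point): Loose black plastic end cap: a drum 48 mm across and 28 mm long with a round blind bore 21 mm wide and 20 mm deep in its +x end; its -x end is closed; about 50 g. Point: centre of the drum; own x axis along the bore, pointing out of the bore's mouth (at the start along the rack's +x, centre 36 mm above the bench). With both rolls pushed together against the collar, the cap's mouth meets the narrow roll when 19 mm of rod is inside.
- cap_mouth (a point): Centre of the bore's mouth, 14 mm along +x from the cap's centre; same axes.
- scissors: Bystander: red-handled scissors lying flat, 87 x 199 x 9 mm, between stand and rack. Origin: middle of the underside.
- marker: Bystander: marker pen lying flat, 135 mm long, 17 mm thick, between stand and rack (not the one in the far right corner). Origin: middle of the underside.
- ribbon_spool: Bystander: spool of red ribbon lying flat with a loose tail, 104 x 132 x 32 mm, behind the stand and rack, in the middle (not the one in the far right corner). Origin: middle of the underside.
Things that resemble listed ones, but are neither listed nor needed, are in the scene too. Leave any blue, orange or pink look-alike of the part that bears cap_mid alone.

How it is judged:
At the end, for the whole second after the job is handed in: On the rod, from the collar outwards: wide roll (within 5 mm of the collar), narrow roll (within 6 mm of its place against the wide one), then the cap, hollow side inwards, within 6 mm of fully home; all at rest and within 0.2 rad of the rod's direction, the rod through them (x of wide_roll_mid in the frame of arbor_root between -0.023 and -0.016 m and y of wide_roll_mid in the frame of arbor_root between -0.008 and 0.008 m and z of wide_roll_mid in the frame of arbor_root between -0.008 and 0.008 m and angle between the x axis of each of wide_roll_mid, narrow_roll_mid, cap_mouth and the x axis of arbor_root, either way round below 0.2 rad and x of narrow_roll_mid in the frame of arbor_root between -0.052 and -0.043 m and y of narrow_roll_mid in the frame of arbor_root between -0.008 and 0.008 m and z of narrow_roll_mid in the frame of arbor_root between -0.008 and 0.008 m and x of cap_mouth in the frame of arbor_root between -0.062 and -0.053 m and y of cap_mouth in the frame of arbor_root between -0.005 and 0.005 m and z of cap_mouth in the frame of arbor_root between -0.005 and 0.005 m and x of cap_mid in the frame of arbor_root between -0.078 and -0.064 m and linear speed of each of wide_roll, narrow_roll, end_cap below 0.02 m/s); the robot touches nothing.
It fails at once if the pair of scissors is shifted by more than 30 mm (distance of scissors from where it was at the start of the episode above 0.03 m).
It fails at once if the marker is shifted by more than 30 mm (distance of marker from where it was at the start of the episode above 0.03 m).
It fails at once if the ribbon spool is shifted by more than 30 mm (distance of ribbon_spool from where it was at the start of the episode above 0.03 m).
It also fails if it takes over 72 s, if anything falls off the work surface, if the arm or the gripper's body presses on something with over 40 N, if the wrist force passes 120 N, or if a joint passes its speed limit or range.

ROBOT

A 7-joint arm with a two-finger parallel gripper is mounted at the origin on a cart in front of the work surface, level with it; the furniture and walls round the work are solid. World frame = base frame: x ahead of the robot, y to its left, z up, the work surface at z = 0. Lengths are in m, angles in rad, forces in N, time in s.
With the tool pointing down it reaches from about 0.425 to 0.925 m from the base axis. Payload 6.8 kg.
Tool frame: the origin (TCP) lies between the finger pads; the fingertips stand 17 mm ahead of it and the grasp point (between the pads) lies 2 mm behind it; z points along the fingers, y is the direction in which the jaws open and shut (so a half turn about z gives the same grasp; the last joint's range is limited). The gripper opens to 88 mm and grips with 3 to 60 N. Pads are 20 mm wide; open, the fingers measure 115 mm over their backs; the gripper's body (75 mm by 178 mm) begins 61 mm behind the grasp point.
Start: joints at [1.004, 0.477, 0.022, 1.555, -0.011, 1.109, -0.083], TCP at [0.299, -0.605, 0.24] pointing down, gripper open.
Joint ranges: [-2.96, 2.96], [-0.34, 2.1], [-1.41, 1.46], [0.24, 2.44], [-1.37, 4.51], [0.17, 1.92], [-2.96, 2.96]. Speed limits (rad/s): [2.39, 2.39, 3.14, 3.14, 3.14, 3.14, 3.14].

INTERFACE

Orientations are given as a rotation vector (axis times angle).
In Python, from station import arm gives the robot as it stands. The module is installed in compiled form; this text tells all that it offers.
- The arm moves only by the tool carry_out, never from a script. Its argument "deltas" is one flat list of numbers, 7 for each row, row after row: the turn, a rotation vector about the tool's x, y, z in rad, then the shift along the tool's x, y, z in m, then the opening, from 0 (shut) to 1 (fully open). A call has 1 to 12 rows; each row is the pose to reach, as a shift and turn from the pose measured when the call began, along the tool's axes at that moment; what a row does not reach only later rows make up. A row lasts 1/8 s, in which the tool goes at most 62.5 mm and 10.7 degrees, less where a joint would pass 70% of its speed; a pose out of reach is approached as far as the arm can. A call with a gripper value outside its range is refused whole. The fingers move at their own pace and stop on an object; "newtons" is the grip in N (left out, the last holds). Time passes only in rows, so rows that repeat a pose let the fingers close. It gives the time, the measured TCP pose, the force and the opening at its end, in the units of the state.
- arm.sense(): the state, without advancing time (a new reading comes with each control period).
- arm.camera(name): name is "side" or "top"; returns (picture, depth): 400x640x3 uint8, red, green, blue; 400x640 float32, m along the optical axis (not along the pixel's ray), 0 where there is no reading.
- arm.camera_params(name): a dict with "fx", "fy", "cx", "cy" (pixels), "k1" (the pictures are not rectified: a ray, as slopes to the right and down, at radius r is drawn at 1 + k1 r^2 times it, then the intrinsics apply), "position" and "orientation" of the camera in the world. Camera axes: x right, y down, z forward; pixel columns grow to the right and rows downward; lengths in m; the calibration is good to about 2 mm. A picture is of the moment at which its call begins. camera_params takes no time and is no camera call.
- arm.close_job(): hands the job in, once; it reports no verdict.
Trained networks look in the newest picture that a camera, given by its name, has taken for a name from the list of things; names that differ only in an ending like _2 or _b are one class to them, and where a whole thing is asked for, a point or a joint stands for the part that bears it (a point fixed in the world has none). Each returns a list of dicts, best first, with "conf" (0 to 1); they miss things now and then, are a little off and sometimes report something else, mostly with a low value. They report only what shows in the picture. A call takes as long as a camera call. They do not tell look-alikes from the thing itself.
- arm.look_for(camera, query): "box" ([left, top, right, bottom] in pixels, round what is visible of it).
The state is a dict: "time_s": time; "joints": joint angles; "qvel": joint speeds; "joint_efforts": joint torques, N m; "eef_pos": TCP position; "tool_rot": TCP orientation; "force": force on the tool from outside, world axes, zero at the start; "wrist_torque": the same for the moment, N m; "width": opening from 0.0 (shut) to 1.0 (fully open).
Only numpy, scipy, OpenCV 4.12 (cv2) and the standard library are available. Lean on these libraries where they do the work, as an engineer would, in place of code of your own. Each camera call takes 0.05 s, during which the arm holds its last target. There are 200 camera calls.

## Working session

There is one attempt and no reset: what is moved stays moved. The work goes in short steps, Python scripts to look and compute and a tool call to move; the robot and the scene stay as the last step left them, time stands still between calls to the robot, and variables do not carry over. Pictures are saved under pics/ and viewed, about 8 in all and at most 12, crops included, and the job is handed in when it is done.

Besides the shell and the picture viewer there is one more tool, called in YAML: its name, and indented under it one key for each argument. carry_out: Moves the arm, as the interface text tells. Its arguments: {"type":"object","properties":{"deltas":{"type":"array"},"newtons":{"type":"number"}},"required":["deltas"]}

```bash
mkdir -p pics
cat > h.py <<'E'
import numpy as np, cv2
from scipy.spatial.transform import Rotation as R
from station import arm
def rot(o):
    o=np.array(o,float)
    return o if o.shape==(3,3) else (R.from_rotvec(o) if o.size==3 else R.from_quat(o)).as_matrix()
def shot(cam,name=None):
    p,d=arm.camera(cam)
    if name: cv2.imwrite(f'pics/{name}.png',p[:,:,::-1])
    return p,d
def cloud(cam,d):
    c=arm.camera_params(cam); v,u=np.mgrid[0:400,0:640]
    a=(u-c['cx'])/c['fx']; b=(v-c['cy'])/c['fy']; x,y=a.copy(),b.copy()
    for _ in range(8):
        s=1+c['k1']*(x*x+y*y); x,y=a/s,b/s
    P=np.stack([x*d,y*d,d],-1)@rot(c['orientation']).T+np.array(c['position'])
    P[d<=0]=np.nan
    return P
E
python3 - <<'E'
from h import *
for c in('top','side'):
    p,d=shot(c,c+'0'); np.save(c+'0.npy',cloud(c,d)); print(c,arm.camera_params(c))
    for q in ('arbor_root','arbor_tip','rack','wide_roll_mid','narrow_roll_mid','cap_mid','scissors','marker','ribbon_spool'):
        print(q,[(np.round(r['box']).astype(int).tolist(),round(r['conf'],2)) for r in arm.look_for(c,q)][:4])
print(arm.sense())
a=cv2.imread('pics/top0.png');b=cv2.imread('pics/side0.png')
E
```

```text
top {'fx': 377.395066352837, 'fy': 377.395066352837, 'cx': 322.81404342668515, 'cy': 196.9905359760804, 'k1': 0.017965312662695562, 'position': array([0.47211294, 0.0048671 , 1.03586599]), 'orientation': array([-2.13599118,  2.18434806, -0.10779542])}
arbor_root [([366, 182, 413, 241], 0.71)]
arbor_tip [([367, 181, 416, 242], 0.72)]
rack [([243, 161, 285, 246], 0.58)]
wide_roll_mid [([248, 188, 274, 207], 0.61)]
narrow_roll_mid [([245, 169, 270, 183], 0.49)]
cap_mid [([203, 243, 217, 263], 0.83), ([299, 224, 316, 236], 0.78), ([250, 256, 266, 280], 0.77), ([250, 218, 272, 232], 0.65)]
scissors [([305, 247, 366, 285], 0.59)]
marker [([302, 167, 349, 180], 0.76), ([246, 189, 273, 208], 0.32)]
ribbon_spool [([337, 116, 366, 145], 0.69)]
side {'fx': 462.2135249173288, 'fy': 462.2135249173288, 'cx': 324.49438303697434, 'cy': 204.04402169026903, 'k1': -0.016486269624234568, 'position': array([0.26807625, 0.88391446, 0.79299162]), 'orientation': array([-0.44424623,  2.62962024, -1.31260635])}
arbor_root [([330, 160, 395, 219], 0.8)]
arbor_tip [([329, 157, 394, 215], 0.58)]
rack [([259, 263,
[... 369 characters left out ...]
': 1.0, 'joints': array([ 1.00387061,  0.47702133,  0.02240033,  1.55542433, -0.01147871,
        1.10931325, -0.08314433]), 'qvel': array([ 3.27507472e-05,  3.97489462e-04,  1.46927409e-03,  6.52088004e-04,
       -7.50927056e-04,  1.11735054e-05, -1.63165346e-03]), 'joint_efforts': array([-3.52743664e-04, -5.82720995e+01,  1.53286524e+00, -2.72933131e+01,
       -5.44003677e-02,  1.00037482e-02,  2.30815789e-05]), 'eef_pos': array([ 0.29895277, -0.60518643,  0.23963932]), 'tool_rot': array([-3.05927041e+00, -7.14322285e-01,  2.77051194e-05]), 'force': array([-0.70262696, -0.65451259, -0.39022263]), 'wrist_torque': array([-0.02610616, -0.01286942,  0.03798039]), 'width': 1.0027092880212842}
```

View pics/top0.png

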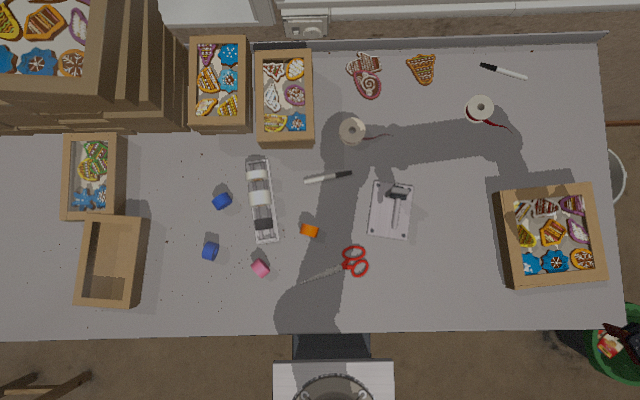

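View pics/side0.png

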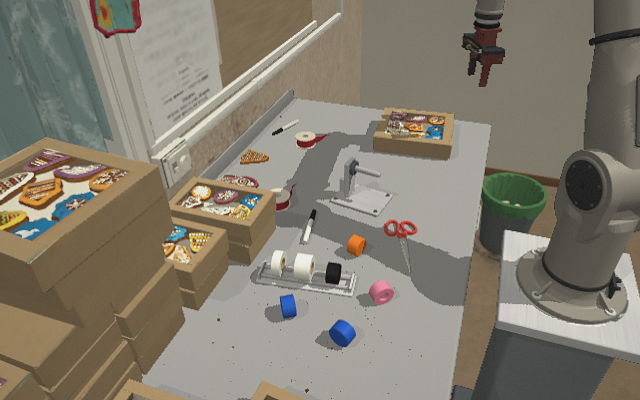

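The rack (top image, about (262,200)) holds the narrow roll (257,175), the wide roll (260,197) and the black cap (263,225). The look-alikes are blue at (222,201) and (210,250), orange at (309,231) and pink at (260,268). Next I'll measure and take a close crop.

Run:
```python
from h import *
a=cv2.imread('pics/top0.png')[150:250,235:415]
b=cv2.imread('pics/side0.png')[150:300,250:410]
s=cv2.resize(a,None,fx=3.3,fy=3.3,interpolation=cv2.INTER_CUBIC)[:, :594]
t=cv2.resize(b,None,fx=3.6,fy=3.6,interpolation=cv2.INTER_CUBIC)
cv2.imwrite('pics/c1.png',t)
T=np.load('top0.npy');S=np.load('side0.npy')
print('table z',np.nanmedian(T[290:320,150:250,2]),np.nanmedian(S[300:320,400:440,2]))
def fit(P,lo,hi,name):
    P=P[np.isfinite(P).all(1)]; P=P[(P[:,2]>lo)&(P[:,2]<hi)]
    if len(P)<5: print(name,len(P));return
    r=cv2.minAreaRect((P[:,:2]*1000).astype(np.float32)); print(name,len(P),np.round(r[0],1),np.round(r[1],1),round(r[2],1),'z',np.round(np.percentile(P[:,2],[2,50,98]),4))
    return P
for n,X in(('T',T),('S',S)):
    for q,bx in (('top',{'rack':(238,150,292,252),'narrow':(243,166,273,186),'wide':(245,186,276,210),'cap':(247,214,277,236),'stand':(360,170,420,245),'rod':(375,175,415,230)}),):
        if n=='T':
            for k,(l,t_,r,b_) in bx.items():
                P=X[t_:b_,l:r].reshape(-1,3)
                if k=='rack': fit(P,0.002,0.012,'rackplate'); fit(P,.012,.024,'bars')
                elif k=='stand': fit(P,0.004,.015,'base'); fit(P,.085,.112,'rodish'); fit(P,.113,.14,'post')
                elif k!='rod': fit(P,.03,.09,k)
# side by world region
for k,lo,hi in(('rackobj',.03,.09),):
    pass
np.set_printoptions(suppress=True)
# unrolled: side cloud points around stand & rack
P=S.reshape(-1,3);P=P[np.isfinite(P).all(1)]
st=P[(P[:,1]<-.03)&(P[:,1]>-.3)&(P[:,0]>.35)&(P[:,0]<.62)]
fit(st,.004,.014,'S base');fit(st,.085,.11,'S rodish');fit(st,.113,.14,'S post')
```

```text
table z -0.001292740293566741 0.001300599351098608
rackplate 998 [580.4 175.1] [147.  276.9] 89.3 z [0.0021 0.0046 0.0115]
bars 330 [580.4 182. ] [225.3  48.7] 7.3 z [0.0122 0.0153 0.0229]
narrow 220 [644.4 190.4] [20.8 59.3] 7.2 z [0.031  0.0655 0.0732]
wide 343 [583.3 182.2] [36.4 59.6] 7.4 z [0.0352 0.0662 0.0728]
cap 212 [514.9 173.4] [30.6 47. ] 7.5 z [0.0375 0.0542 0.0603]
base 1674 [ 560.5 -165. ] [150.  180.2] 80.6 z [0.0043 0.0071 0.0115]
rodish 250 [ 546.3 -171.9] [108.4  39.2] 1.2 z [0.093  0.1055 0.1106]
post 165 [ 581.8 -173.5] [43.2 26.1] 80.4 z [0.1138 0.1186 0.1216]
S base 1316 [ 485.1 -165.8] [267.5 267.8] 88.7 z [0.0043 0.0076 0.0116]
S rodish 238 [ 544.2 -169.3] [102.9  42.3] 1.1 z [0.0884 0.1028 0.1091]
S post 84 [ 579.  -170.3] [44.1 26.7] 81.3 z [0.1134 0.1189 0.1216]
```

View pics/c1.png

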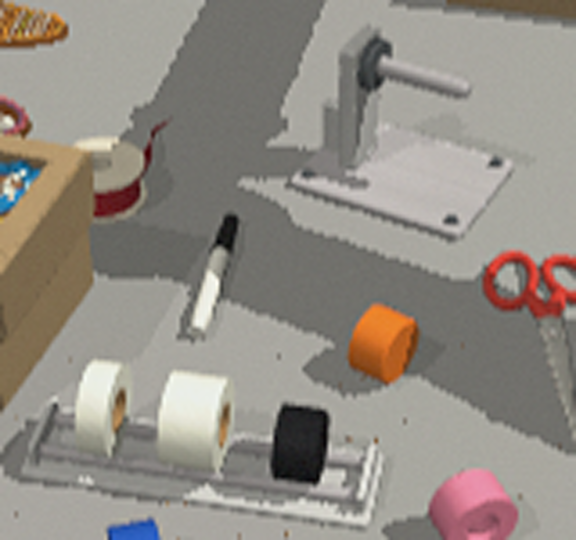

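Run:
```python
from h import *
np.set_printoptions(suppress=True,precision=4)
for n in('top0','side0'):
    P=np.load(n+'.npy').reshape(-1,3);P=P[np.isfinite(P).all(1)]
    st=P[(P[:,1]<-.12)&(P[:,1]>-.22)&(P[:,0]>.42)&(P[:,0]<.62)]
    po=st[(st[:,2]>.113)&(st[:,2]<.13)]
    best=[]
    ro=st[(st[:,2]>.09)&(st[:,2]<.112)&(st[:,0]<.552)]
    vx,vy,x0,y0=cv2.fitLine(ro[:,:2].astype(np.float32),cv2.DIST_HUBER,0,.001,.001).ravel()
    print(n,'rod pts',len(ro),'yaw',np.degrees(np.arctan(vy/vx)),'line y at x=.5,.55',y0+vy/vx*(.5-x0),y0+vy/vx*(.55-x0))
    ps=np.radians(-9.6);u=np.array([np.cos(ps),np.sin(ps)]);w=np.array([-u[1],u[0]])
    print(' rod along u',np.percentile(ro[:,:2]@u,[0,2,50,98,100]),'lat',np.percentile(ro[:,:2]@w,[2,50,98]),'zmax',np.percentile(ro[:,2],[2,50,98]))
    print(' post u',np.percentile(po[:,:2]@u,[1,99]),'lat',np.percentile(po[:,:2]@w,[1,50,99]))
    co=st[(st[:,2]>.113)|((st[:,2]>.09)&(abs(st[:,:2]@w-np.median(ro[:,:2]@w))>.011))]
    print(' collar+post u',np.percentile(co[:,:2]@u,[0,1,5]))
S=np.load('side0.npy')
r=np.radians(7.4);u=np.array([np.cos(r),np.sin(r)])
for v in range(262,290,2): print(v,np.round((S[v,322:344,:2]@u)*1000).astype(int))
c=cv2.imread('pics/side0.png')[255:295,315:355]
c=cv2.resize(np.clip(c.astype(float)*4,0,255).astype(np.uint8),None,fx=8,fy=8,interpolation=cv2.INTER_CUBIC)
cv2.imwrite('pics/c2.png',c)
```

```text
top0 rod pts 156 yaw -10.035232 line y at x=.5,.55 -0.15933658 -0.16818464
 rod along u [0.5123 0.5138 0.543  0.5706 0.5723] lat [-0.0821 -0.0737 -0.0671] zmax [0.0987 0.1054 0.1093]
 post u [0.5899 0.6153] lat [-0.0955 -0.074  -0.0536]
 collar+post u [0.5895 0.5895 0.5899]
side0 rod pts 119 yaw -8.952357 line y at x=.5,.55 -0.15211228 -0.15998888
 rod along u [0.5114 0.5126 0.5407 0.5696 0.573 ] lat [-0.0764 -0.0669 -0.0623] zmax [0.0944 0.104  0.1082]
 post u [0.5863 0.6127] lat [-0.092  -0.0657 -0.0493]
 collar+post u [0.573  0.5852 0.5871]
262 [575 573 570 567 566 563 561 559 556 553 551 549 546 543 541 539 537 534
 532 529 527 524]
264 [573 571 569 567 564 562 545 544 541 539 537 535 533 530 528 526 524 521
 520 528 525 523]
266 [572 570 567 565 563 546 544 542 540 538 535 533 531 529 527 525 522 520
 519 526 525 522]
268 [570 568 565 563 561 545 543 541 539 537 534 533 530 527 525 524 521 519
 519 525 523 521]
270 [569 567 564 562 547 544 542 540 538 536 533 531 529 527 525 522 520 519
 519 524 522 519]
272 [566 564 562 559 546 544 541 539 538 535 533 530 528 526 524 522 520 520
 520 524 521 518]
274 [562 561 558 556 546 543 541 539 537 534 532 530 527 525 523 521 519 519
 520 520 519 517]
276 [562 560 557 547 545 543 541 538 536 534 531 530 527 525 522 520 520 520
 520 518 515 513]
278 [562 559 558 546 545 543 541 539 535 534 531 529 527 525 522 520 520 519
 519 517 515 512]
280 [560 558 556 547 545 542 540 538 535 533 531 528 527 524 522 520 519 519
 519 517 515 513]
282 [559 557 555 553 545 542 541 538 536 534 531 528 527 524 522 520 519 521
 518 516 514 511]
284 [556 553 551 548 547 544 542 540 537 535 533 529 527 525 522 520 521 519
 517 515 512 510]
286 [556 553 550 549 546 544 541 539 537 534 533 531 528 525 523 521 519 516
 514 512 510 508]
288 [555 553 549 548 545 544 541 539 536 534 532 530 528 525 523 521 519 517
 514 511 509 507]
```

View pics/c2.png

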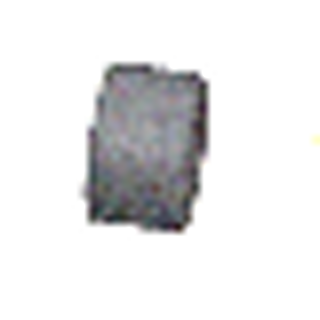

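carry_out:
  deltas: [0,0,0.11,0,0,0,1,0,0,0.22,0,0,0,1,0,0,0.33,0,0,0,1]
  newtons: 40

```text
time_s: 1.38
eef_pos: [0.2989, -0.6052, 0.2397]
tool_rot: [3.135, 0.196, 0.0]
force: [0.7, 0.0, 0.5]
width: 0.995
```

The cap's robot-facing end looks flat and solid in both depth and picture (view c2), so the mouth faces away from the robot. I'll verify that when the cap is lifted. Now I go to the wide roll.

carry_out:
  deltas: [0,0,0,0.38,-0.747,0,1,0,0,0,0.38,-0.747,0,1,0,0,0,0.38,-0.747,0,1,0,0,0,0.38,-0.747,0,1,0,0,0,0.38,-0.747,0,1,0,0,0,0.38,-0.747,0,1,0,0,0,0.38,-0.747,0,1,0,0,0,0.38,-0.747,0,1,0,0,0,0.38,-0.747,0,1,0,0,0,0.38,-0.747,0,1,0,0,0,0.38,-0.747,0,1,0,0,0,0.38,-0.747,0,1]

```text
time_s: 2.88
eef_pos: [0.5535, 0.1023, 0.24]
tool_rot: [3.135, 0.196, 0.001]
force: [0.2, 0.3, -0.5]
width: 1.0
```

```bash
cat >> h.py <<'E'
ps=np.radians(-9.6);U=np.array([np.cos(ps),np.sin(ps)]);W=np.array([-U[1],U[0]])
def delta(x,y,z,yawdeg):
    s=arm.sense(); M=rot(s['tool_rot']); a=np.radians(yawdeg);c,n=np.cos(a),np.sin(a)
    G=np.array([[c,n,0],[n,-c,0],[0,0,-1.]])
    print('turn',np.round(R.from_matrix(M.T@G).as_rotvec(),3),'shift',np.round(M.T@(np.array([x,y,z])-s['eef_pos']),4))
E
python3 -c "
from h import *
print(arm.sense()['eef_pos']);delta(.582,.184,.15,7.4);delta(.582,.184,.041,7.4)"
```

```text
[0.55351907 0.10228288 0.24000741]
turn [ 0.    -0.001 -0.004] shift [ 0.0383 -0.0776  0.09  ]
turn [ 0.    -0.001 -0.004] shift [ 0.0383 -0.0776  0.199 ]
```

carry_out:
  deltas: [0,0,-0.004,0.038,-0.078,0.03,1,0,0,-0.004,0.038,-0.078,0.09,1,0,0,-0.004,0.038,-0.078,0.09,1,0,0,-0.004,0.038,-0.078,0.15,1,0,0,-0.004,0.038,-0.078,0.199,1,0,0,-0.004,0.038,-0.078,0.199,1,0,0,-0.004,0.038,-0.078,0.199,1]

```text
time_s: 3.75
eef_pos: [0.5835, 0.1841, 0.0436]
tool_rot: [-3.135, -0.2, -0.006]
force: [0.4, 0.4, 0.3]
width: 1.002
```

```bash
python3 -c "
from h import *
p,d=shot('side','s1');q,e=shot('top','t1')
a=cv2.resize(p[220:310,250:370],None,fx=4,fy=4,interpolation=2);b=cv2.resize(q[150:240,210:310],None,fx=4,fy=4,interpolation=2)
cv2.imwrite('pics/c3.png',np.hstack([a[:360,:400],b[:360,:400]])[:,:,::-1])
print(arm.sense()['eef_pos'],arm.sense()['force'])"
```

```text
[0.58381898 0.1846165  0.04410433] [1.09579491 0.64681912 1.04628847]
```

View pics/c3.png

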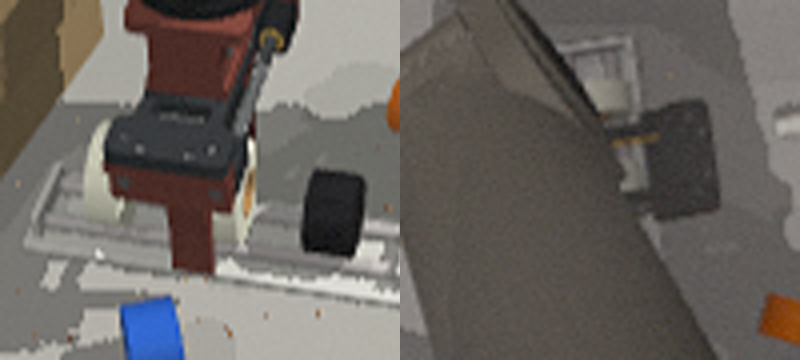

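The jaws straddle the wide roll, with the finger at (195,235) in the left half. I close on it.

carry_out:
  deltas: [0,0,0,-0.001,0,0.003,1,0,0,0,-0.001,0,0.003,0.4,0,0,0,-0.001,0,0.003,0.4,0,0,0,-0.001,0,0.003,0.4,0,0,0,-0.001,0,0.003,0.4,0,0,0,-0.001,0,0.003,0.4]
  newtons: 40

```text
time_s: 4.6
eef_pos: [0.583, 0.1834, 0.0411]
tool_rot: [3.135, 0.199, 0.008]
force: [0.3, -4.8, 3.8]
width: 0.679
```

```bash
python3 -c "
from h import *
print(arm.sense()['eef_pos'],arm.sense()['width'],arm.sense()['force'])
# pre-insertion: roll centre 30 mm in front of tip; tip u=.511, lat -.0725
for u in (.46,.566):
  for z in(.18,.098): 
    q=u*U-.0725*W; print(u,q); delta(q[0],q[1],z,-9.6)"
```

```text
[0.58302495 0.18340222 0.04113541] 0.6792948407959658 [ 0.25137451 -4.80980916  3.84938042]
0.46 [ 0.44146744 -0.14819834]
turn [-0.    -0.005  0.295] shift [-0.1817  0.3111 -0.1396]
0.46 [ 0.44146744 -0.14819834]
turn [-0.    -0.005  0.295] shift [-0.1821  0.311  -0.0576]
0.566 [ 0.54598302 -0.16587582]
turn [-0.    -0.005  0.295] shift [-0.0803  0.3419 -0.1391]
0.566 [ 0.54598302 -0.16587582]
turn [-0.    -0.005  0.295] shift [-0.0807  0.3418 -0.0571]
```

carry_out:
  deltas: [0,0,0,0,0,-0.05,0.4,0,0,0,0,0,-0.1,0.4,0,0,0.05,-0.02,0.03,-0.139,0.4,0,-0.005,0.15,-0.05,0.085,-0.139,0.4,0,-0.005,0.295,-0.08,0.14,-0.139,0.4,0,-0.005,0.295,-0.11,0.195,-0.139,0.4,0,-0.005,0.295,-0.14,0.25,-0.139,0.4,0,-0.005,0.295,-0.177,0.305,-0.139,0.4,0,-0.005,0.295,-0.177,0.31,-0.139,0.4,0,-0.005,0.295,-0.177,0.31,-0.1,0.4,0,-0.005,0.295,-0.177,0.31,-0.0575,0.4,0,-0.005,0.295,-0.177,0.31,-0.0575,0.4]

```text
time_s: 6.1
eef_pos: [0.4448, -0.1446, 0.0957]
tool_rot: [-3.129, 0.26, 0.008]
force: [0.3, -0.3, -0.2]
width: 0.673
```

```bash
cat > m.py <<'E'
from h import *
import sys
np.set_printoptions(suppress=True,precision=4)
s=arm.sense(); print(s['eef_pos'],s['width'],s['force'],'u,lat',s['eef_pos'][:2]@U,s['eef_pos'][:2]@W)
for c in('side','top'):
    p,d=shot(c,c+sys.argv[1]); np.save(c+sys.argv[1]+'.npy',cloud(c,d))
p=cv2.imread(f'pics/side{sys.argv[1]}.png')[130:230,310:430];q=cv2.imread(f'pics/top{sys.argv[1]}.png')[160:260,350:430]
f=lambda a:cv2.resize(a,None,fx=4,fy=4,interpolation=2)
cv2.imwrite(f'pics/c{sys.argv[1]}.png',np.hstack([f(p),f(q)]))
E
python3 m.py 4;  python3 - <<'E'
from h import *
np.set_printoptions(suppress=True,precision=4)
# roll and rod points lat/z
for n in('side4','top4'):
    P=np.load(n+'.npy').reshape(-1,3);P=P[np.isfinite(P).all(1)];u=P[:,:2]@U;l=P[:,:2]@W
    m=(abs(l+.07)<.05)&(P[:,2]>.06)&(P[:,2]<.135)
    for a in np.arange(.43,.6,.01):
        k=m&(u>a)&(u<a+.01)
        if k.sum()>3: print(n,round(a,3),k.sum(),'lat',np.percentile(l[k],[5,95]),'z',np.percentile(P[k,2],[5,98]))
E
```

```text
[ 0.4448 -0.1446  0.0957] 0.672565858178407 [ 0.3327 -0.2903 -0.1935] u,lat 0.46271000028534404 -0.06841121622818247
side4 0.44 161 lat [-0.0876 -0.0372] z [0.075  0.1268]
side4 0.45 89 lat [-0.0999 -0.0232] z [0.0825 0.1314]
side4 0.46 54 lat [-0.0301 -0.0225] z [0.0848 0.1303]
side4 0.47 31 lat [-0.0372 -0.0242] z [0.0842 0.1304]
side4 0.51 9 lat [-0.0727 -0.0621] z [0.095 0.102]
side4 0.52 9 lat [-0.0675 -0.062 ] z [0.0963 0.1028]
side4 0.53 19 lat [-0.0701 -0.0622] z [0.097  0.1077]
side4 0.54 20 lat [-0.0752 -0.0612] z [0.0973 0.1076]
side4 0.55 21 lat [-0.0708 -0.0632] z [0.0946 0.1095]
side4 0.56 16 lat [-0.0738 -0.0634] z [0.0966 0.108 ]
side4 0.57 22 lat [-0.0739 -0.0619] z [0.0948 0.1081]
side4 0.58 70 lat [-0.0869 -0.051 ] z [0.0844 0.1198]
side4 0.59 92 lat [-0.0839 -0.0506] z [0.0623 0.1212]
top4 0.51 4 lat [-0.0705 -0.0682] z [0.0991 0.1064]
top4 0.52 15 lat [-0.0744 -0.0671] z [0.099  0.1098]
top4 0.53 24 lat [-0.0799 -0.0682] z [0.1026 0.1075]
top4 0.54 28 lat [-0.0816 -0.067 ] z [0.1002 0.108 ]
top4 0.55 24 lat [-0.0798 -0.0675] z [0.1018 0.109 ]
top4 0.56 29 lat [-0.0822 -0.0675] z [0.0979 0.109 ]
top4 0.57 24 lat [-0.0803 -0.0678] z [0.102  0.1086]
top4 0.58 49 lat [-0.0897 -0.0618] z [0.0919 0.1194]
top4 0.59 69 lat [-0.0908 -0.0553] z [0.1052 0.1219]
```

View pics/c4.png

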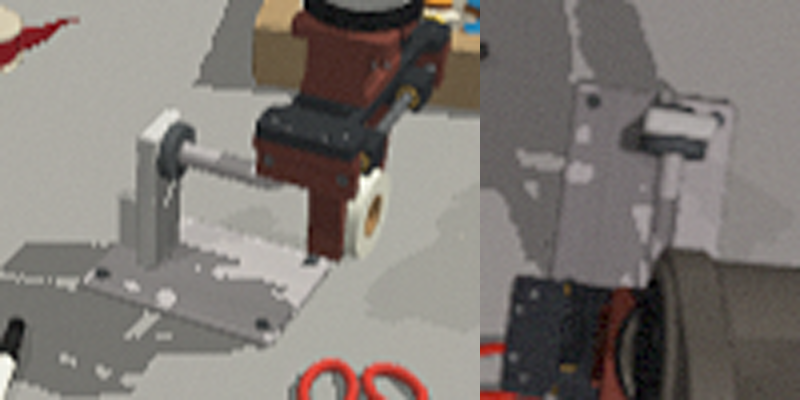

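The view shows the wide roll held in front of the tip: rod at (220,165), roll at (370,215). In the side view the rod and the fingers (known from the encoders) put the rod line at lat -0.073. I align, then enter by 45 mm.

carry_out:
  deltas: [0,0,0,0,0.0045,-0.0025,0.4,0,0,0,0,0.0045,-0.0025,0.4,0,0,0,0.015,0.0045,-0.0025,0.4,0,0,0,0.025,0.0045,-0.0025,0.4,0,0,0,0.035,0.0045,-0.0025,0.4,0,0,0,0.045,0.0045,-0.0025,0.4,0,0,0,0.055,0.0045,-0.0025,0.4,0,0,0,0.055,0.0045,-0.0025,0.4]

```text
time_s: 7.2
eef_pos: [0.5016, -0.1592, 0.1009]
tool_rot: [-3.13, 0.261, -0.002]
force: [-0.5, 0.6, -1.4]
width: 0.679
```

```bash
python3 m.py 5
```

```text
[ 0.5016 -0.1592  0.1009] 0.6793174094520503 [-0.4938  0.6039 -1.4193] u,lat 0.5210955072083436 -0.07332371072648688
```

View pics/c5.png

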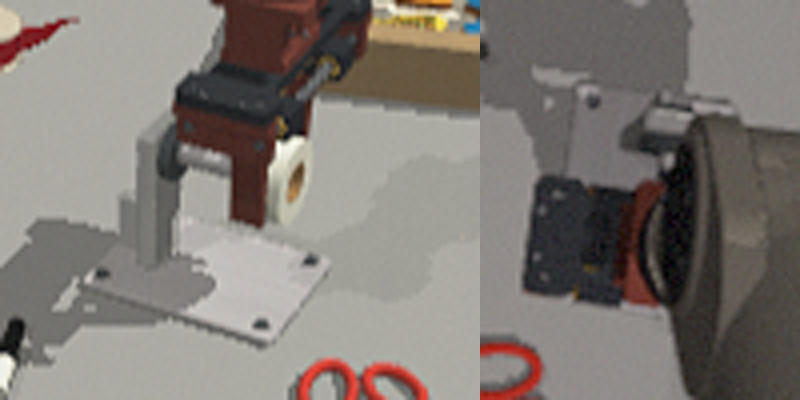

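Only small forces, and the roll is over the rod. Now on to the collar.

carry_out:
  deltas: [0,0,0,0.01,0,0.002,0.4,0,0,0,0.02,0,0.002,0.4,0,0,0,0.03,0,0.002,0.4,0,0,0,0.038,0,0.002,0.4,0,0,0,0.044,0,0.002,0.4,0,0,0,0.05,0,0.002,0.4,0,0,0,0.05,0,0.002,0.4]

```text
time_s: 8.18
eef_pos: [0.55, -0.1674, 0.0987]
tool_rot: [-3.13, 0.261, 0.0]
force: [-0.5, -0.2, -0.5]
width: 0.677
```

```bash
python3 -c "
from h import *
s=arm.sense(); print(s['eef_pos'],s['force'],s['eef_pos'][:2]@U,s['eef_pos'][:2]@W)"
```

```text
[ 0.54996151 -0.16740147  0.09870277] [-0.48428196 -0.23557439 -0.48819343] 0.5701772076389754 -0.07334079318784689
```

carry_out:
  deltas: [0,0,0,0.003,0,0,0.4,0,0,0,0.006,0,0,0.4,0,0,0,0.009,0,0,0.4,0,0,0,0.009,0,0,0.4]

```text
time_s: 8.68
eef_pos: [0.5507, -0.1678, 0.0968]
tool_rot: [-3.128, 0.263, 0.027]
force: [-20.0, 5.4, 9.9]
width: 0.676
```

Contact with the collar (20 N). I release and rise.

carry_out:
  deltas: [0,0,0,-0.001,0,0,0.4,0,0,0,-0.001,0,0,1,0,0,0,-0.001,0,0,1,0,0,0,-0.001,0,0,1,0,0,0,-0.001,0,0,1,0,0,0,-0.001,0,-0.05,1,0,0,0,-0.001,0,-0.1,1,0,0,0,-0.001,0,-0.1,1]

```text
time_s: 9.68
eef_pos: [0.5543, -0.1685, 0.2011]
tool_rot: [-3.129, 0.264, 0.014]
force: [0.0, -0.2, -0.6]
width: 1.003
```

```bash
python3 -c "
from h import *
s=arm.sense(); print(s['eef_pos'],s['force'],s['width'])
delta(.6435,.192,.1,7.4)
delta(.6435,.192,.041,7.4)"
```

```text
[ 0.55428363 -0.16850991  0.20112551] [ 0.02073073 -0.22873881 -0.58735099] 1.0032435418760959
turn [-0.002  0.009 -0.297] shift [ 0.0285 -0.3703  0.101 ]
turn [-0.002  0.009 -0.297] shift [ 0.0291 -0.3703  0.16  ]
```

carry_out:
  deltas: [0,0,-0.15,0.005,-0.06,0,1,0,0.009,-0.297,0.01,-0.12,0,1,0,0.009,-0.297,0.015,-0.18,0,1,0,0.009,-0.297,0.02,-0.24,0,1,0,0.009,-0.297,0.025,-0.3,0.02,1,0,0.009,-0.297,0.029,-0.35,0.05,1,0,0.009,-0.297,0.029,-0.37,0.09,1,0,0.009,-0.297,0.029,-0.37,0.09,1,0,0.009,-0.297,0.029,-0.37,0.09,1]

```text
time_s: 10.8
eef_pos: [0.6445, 0.1901, 0.1114]
tool_rot: [-3.134, -0.2, -0.001]
force: [0.3, 0.6, 0.2]
width: 0.999
```

```bash
python3 -c "
from h import *
s=arm.sense(); print(s['eef_pos'],s['force'],s['width'])
delta(.6435,.192,.041,7.4)"
```

```text
[0.64445297 0.19005185 0.11144401] [0.334881   0.61720728 0.20244092] 0.9986397928564997
turn [-0.001 -0.001 -0.002] shift [-0.0007 -0.002   0.0704]
```

carry_out:
  deltas: [0,0,0,-0.001,-0.002,0.035,1,0,0,0,-0.001,-0.002,0.0705,1,0,0,0,-0.001,-0.002,0.0705,1,0,0,0,-0.001,-0.002,0.0705,1,0,0,0,-0.001,-0.002,0.0705,0.4,0,0,0,-0.001,-0.002,0.0705,0.4,0,0,0,-0.001,-0.002,0.0705,0.4,0,0,0,-0.001,-0.002,0.0705,0.4,0,0,0,-0.001,-0.002,0.0705,0.4]

```text
time_s: 11.92
eef_pos: [0.6437, 0.1913, 0.0415]
tool_rot: [3.135, 0.199, 0.002]
force: [-0.4, -4.1, 5.7]
width: 0.675
```

```bash
python3 -c "
from h import *
s=arm.sense(); print(s['eef_pos'],s['force'],s['width'])
q=.47*U-.073*W
delta(q[0],q[1],.18,-9.6)
delta(q[0],q[1],.098,-9.6)"
```

```text
[0.6437452  0.19125951 0.04153555] [-0.38356917 -4.08052432  5.70612229] 0.6746747965323168
turn [-0.    -0.001  0.294] shift [-0.234   0.3145 -0.1387]
turn [-0.    -0.001  0.294] shift [-0.2341  0.3145 -0.0567]
```

carry_out:
  deltas: [0,0,0,0,0,-0.05,0.4,0,0,0,0,0,-0.1,0.4,0,0,0.05,-0.03,0.03,-0.139,0.4,0,0,0.15,-0.065,0.08,-0.139,0.4,0,0,0.294,-0.1,0.13,-0.139,0.4,0,0,0.294,-0.135,0.18,-0.139,0.4,0,0,0.294,-0.17,0.225,-0.139,0.4,0,0,0.294,-0.2,0.275,-0.139,0.4,0,0,0.294,-0.234,0.3145,-0.139,0.4,0,0,0.294,-0.234,0.3145,-0.139,0.4,0,0,0.294,-0.234,0.3145,-0.095,0.4,0,0,0.294,-0.234,0.3145,-0.057,0.4]

```text
time_s: 13.42
eef_pos: [0.4523, -0.1491, 0.0974]
tool_rot: [-3.13, 0.26, -0.005]
force: [-0.1, 0.2, -1.2]
width: 0.675
```

```bash
python3 m.py 6; python3 -c "
from h import *
q=.47*U-.073*W
delta(q[0],q[1],.098,-9.6)"
```

```text
[ 0.4523 -0.1491  0.0974] 0.6750349685252334 [-0.0878  0.2479 -1.2147] u,lat 0.4708278487644921 -0.0715980826958299
turn [-0.002  0.005  0.002] shift [ 0.0023  0.0016 -0.0029]
```

View pics/c6.png

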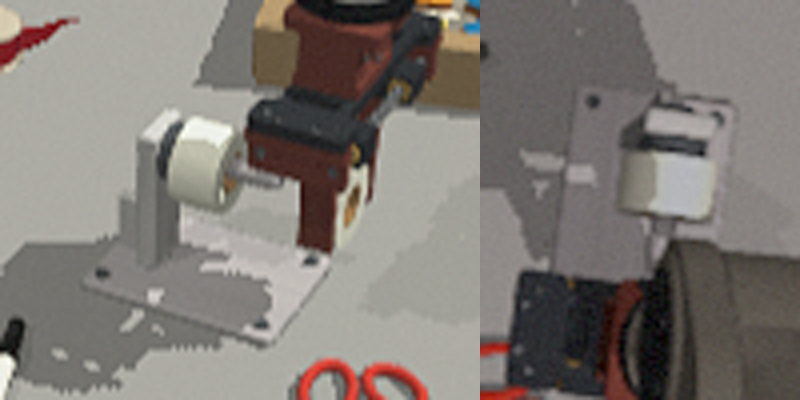

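The wide roll hangs on the rod by the collar (205,165), and the narrow roll is in front of the tip. I align and insert.

carry_out:
  deltas: [0,0.004,0,0.002,0.0015,-0.002,0.4,0,0.004,0,0.002,0.0015,-0.002,0.4,0,0.004,0,0.015,0.0015,-0.002,0.4,0,0.004,0,0.025,0.0015,-0.002,0.4,0,0.004,0,0.035,0.0015,-0.002,0.4,0,0.004,0,0.045,0.0015,-0.002,0.4,0,0.004,0,0.055,0.0015,-0.002,0.4,0,0.004,0,0.062,0.0015,-0.002,0.4,0,0.004,0,0.066,0.0015,-0.002,0.4,0,0.004,0,0.066,0.0015,-0.002,0.4]

```text
time_s: 14.78
eef_pos: [0.5142, -0.1606, 0.0967]
tool_rot: [-3.129, 0.259, 0.002]
force: [0.7, -0.0, -1.2]
width: 0.673
```

```bash
python3 -c "
from h import *
s=arm.sense(); print(s['eef_pos'],s['force'],s['eef_pos'][:2]@U,s['eef_pos'][:2]@W)"
```

```text
[ 0.51421799 -0.1606477   0.09673656] [ 0.69334087 -0.02280947 -1.15106216] 0.5338079139382912 -0.07264250256041359
```

carry_out:
  deltas: [0,0,0,0.003,0,-0.001,0.4,0,0,0,0.006,0,-0.001,0.4,0,0,0,0.009,0,-0.001,0.4,0,0,0,0.012,0,-0.001,0.4,0,0,0,0.015,0,-0.001,0.4,0,0,0,0.015,0,-0.001,0.4]

```text
time_s: 15.52
eef_pos: [0.5226, -0.162, 0.0961]
tool_rot: [-3.128, 0.26, 0.024]
force: [-15.1, 4.1, 8.4]
width: 0.674
```

```bash
python3 -c "
from h import *
s=arm.sense(); print(s['eef_pos'],s['force'],s['eef_pos'][:2]@U,s['eef_pos'][:2]@W)"
```

```text
[ 0.52257472 -0.16198912  0.09610831] [-15.09891364   4.12898434   8.43176379] 0.5422713220503729 -0.07257150362953158
```

Contact at u=0.542 with 15 N, as predicted. I release and go over to the cap.

carry_out:
  deltas: [0,0,0,0.002,0,0,0.4,0,0,0,0.002,0,0,1,0,0,0,0.002,0,0,1,0,0,0,0.002,0,0,1,0,0,0,0.002,0,0,1,0,0,0,0.002,0,-0.05,1,0,0,0,0.002,0,-0.1,1,0,0,0,0.002,0,-0.1,1]

```text
time_s: 16.52
eef_pos: [0.529, -0.1635, 0.2003]
tool_rot: [-3.129, 0.261, 0.01]
force: [-0.8, -0.1, -0.1]
width: 1.0
```

```bash
python3 -c "
from h import *
s=arm.sense(); print(s['eef_pos'],s['force'],s['width'])
delta(.5147,.175,.1,7.4)
delta(.5147,.175,.034,7.4)"
```

```text
[ 0.52902367 -0.16346884  0.20025733] [-0.75108501 -0.13615885 -0.08892169] 0.999656696332808
turn [-0.002  0.006 -0.295] shift [-0.0694 -0.3313  0.1011]
turn [-0.002  0.006 -0.295] shift [-0.069  -0.3312  0.1671]
```

carry_out:
  deltas: [0,0,-0.15,-0.01,-0.06,0,1,0,0.006,-0.295,-0.02,-0.12,0,1,0,0.006,-0.295,-0.035,-0.18,0,1,0,0.006,-0.295,-0.05,-0.24,0,1,0,0.006,-0.295,-0.06,-0.295,0.03,1,0,0.006,-0.295,-0.069,-0.331,0.08,1,0,0.006,-0.295,-0.069,-0.331,0.1,1,0,0.006,-0.295,-0.069,-0.331,0.1,1,0,0.006,-0.295,-0.069,-0.331,0.1,1]

```text
time_s: 17.65
eef_pos: [0.5157, 0.1741, 0.1015]
tool_rot: [-3.133, -0.2, -0.001]
force: [0.0, -0.7, 0.2]
width: 0.995
```

```bash
python3 -c "
from h import *
s=arm.sense(); print(s['eef_pos'],s['force'],s['width'])
delta(.5147,.175,.034,7.4)"
```

```text
[0.51567951 0.17411023 0.10153926] [ 0.01840027 -0.71379998  0.16432521] 0.9952204176945021
turn [-0.002 -0.001 -0.001] shift [-0.0009 -0.0009  0.0675]
```

carry_out:
  deltas: [0,0,0,-0.001,-0.001,0.035,1,0,0,0,-0.001,-0.001,0.0675,1,0,0,0,-0.001,-0.001,0.0675,1,0,0,0,-0.001,-0.001,0.0675,1,0,0,0,-0.001,-0.001,0.0675,0.3,0,0,0,-0.001,-0.001,0.0675,0.3,0,0,0,-0.001,-0.001,0.0675,0.3,0,0,0,-0.001,-0.001,0.0675,0.3,0,0,0,-0.001,-0.001,0.0675,0.3,0,0,0,-0.001,-0.001,0.0675,0.3]

```text
time_s: 18.9
eef_pos: [0.5147, 0.1744, 0.0341]
tool_rot: [-3.134, -0.2, -0.001]
force: [-0.6, -3.5, 3.2]
width: 0.537
```

```bash
python3 -c "
from h import *
s=arm.sense(); print(s['eef_pos'],s['force'],s['width'])
q=.475*U-.073*W
delta(q[0],q[1],.18,-9.6)
delta(q[0],q[1],.098,-9.6)"
```

```text
[0.51469129 0.17438786 0.03411506] [-0.60468955 -3.48162025  3.21746979] 0.5366985351564105
turn [-0.001 -0.     0.295] shift [-0.0993  0.3154 -0.1463]
turn [-0.001 -0.     0.295] shift [-0.0993  0.3155 -0.0643]
```

Cap gripped (0.537 × 88 ≈ 47 mm). I lift it and turn its near end toward the side camera to check the mouth.

carry_out:
  deltas: [0,0,0,0,0,-0.05,0.3,0,0,0,0,0,-0.1,0.3,0,0,0.18,0,0,-0.146,0.3,0,0,0.36,0,0,-0.146,0.3,0,0,0.54,0,0,-0.146,0.3,0,0,0.72,0,0,-0.146,0.3,0,0,0.9,0,0,-0.146,0.3,0,0,0.9,0,0,-0.146,0.3]

```text
time_s: 19.9
eef_pos: [0.5143, 0.1747, 0.1799]
tool_rot: [-2.91, 1.18, 0.001]
force: [-0.1, -0.2, 0.1]
width: 0.541
```

Run:
```python
from h import *
np.set_printoptions(suppress=True,precision=4)
s=arm.sense();print(s['eef_pos'],s['tool_rot'],s['width'])
p,d=shot('side','s7');P=cloud('side',d);x=rot(s['tool_rot'])[:,0];D=(P-s['eef_pos'])
c=arm.camera_params('side');v=rot(c['orientation']).T@(s['eef_pos']-np.array(c['position']))
u0=int(c['cx']+c['fx']*v[0]/v[2]);v0=int(c['cy']+c['fy']*v[1]/v[2]);print(u0,v0)
print(np.round((D@x)[v0-12:v0+14:2,u0-16:u0+16:2]*1000))
cv2.imwrite('pics/c7.png',cv2.resize(np.clip(p[v0-25:v0+25,u0-25:u0+25,::-1].astype(float)*3,0,255).astype(np.uint8),None,fx=8,fy=8,interpolation=2))
p,d=shot('side');q,e=shot('top');cv2.imwrite('pics/top7.png',q[:,:,::-1])
```

```text
[0.5143 0.1747 0.1799] [-2.9102  1.18    0.0007] 0.5411679411927313
333 223
[[-34. -36. -34. -36. -35. -35. 251.  12.  10.  10. 245. 240.   6.  -2.
   -9. -12.]
 [-35. -33. -14. -12. 250.  13.   8.   7.   5.   6.   5. 232.   7.  -1.
  -11. -12.]
 [ -7. -11. -12. -12.   9.   8.   2.  -0.  -4.  -3.  -4.  -2.   7.  -1.
  -11. -12.]
 [ -4. -13. -10. -14.   5.   1.  -3.  -5.  -7.  -8. -12. -11. -11.  -1.
   -9. -13.]
 [ -2. -11. -12. -13.   3.  -3.  -6.  -8. -13. -17. -15. -13. -17. -16.
  -11. -13.]
 [  3. -11. -14. -13.  -0.  -7. -10. -16. -14. -15. -12. -17. -14. -16.
  -15. -12.]
 [  5.  -7. -14. -14.  -8. -12. -15. -16. -15. -16. -14. -17. -16. -15.
  -15.  -9.]
 [  6.  -8. -12. -13.  -7. -15. -16. -15. -16. -17. -17. -15. -17. -18.
  -14. -13.]
 [  7.  -6. -11. -13. -11. -15. -14. -13. -16. -17. -14. -15. -15. -17.
  -12. -14.]
 [  8.  -4. -13. -13. -13. -15. -14. -15. -14. -15. -14. -14. -16. -12.
  -12. -12.]
 [  7.  -2. -14. -12. -14. -16. -14. -15. -16. -16. -15. -13. -15. 157.
  155. 153.]
 [184.  -2. -13. -12. 171. -15. -16. -14. -14. -17. -16. -13. 156. 151.
  148. 148.]
 [177. 174. -11. -14. 169. -14. -16. -16. -16. -16. -15. 148. 145. 144.
  142. 141.]]
```

View pics/c7.png

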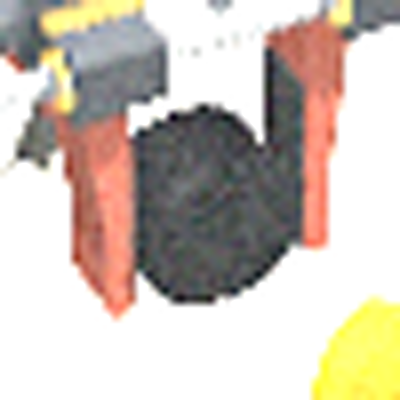

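The end toward the robot is closed (flat disc at (215,200), depth -15 mm), so the mouth faces +x as needed. Now to the rod.

```bash
python3 -c "
from h import *
q=.475*U-.073*W
delta(q[0],q[1],.18,-9.6)"
```

```text
turn [-0.001  0.001 -0.602] shift [ 0.1847  0.2745 -0.0005]
```

carry_out:
  deltas: [0,0,-0.15,0.03,0.045,0,0.3,0,0,-0.3,0.06,0.09,0,0.3,0,0,-0.45,0.09,0.135,0,0.3,0,0,-0.602,0.12,0.18,0,0.3,0,0,-0.602,0.15,0.225,0,0.3,0,0,-0.602,0.185,0.2745,0,0.3,0,0,-0.602,0.185,0.2745,0,0.3,0,0,-0.602,0.185,0.2745,0.03,0.3,0,0,-0.602,0.185,0.2745,0.06,0.3,0,0,-0.602,0.185,0.2745,0.082,0.3,0,0,-0.602,0.185,0.2745,0.082,0.3,0,0,-0.602,0.185,0.2745,0.082,0.3]

```text
time_s: 21.55
eef_pos: [0.4572, -0.1508, 0.0982]
tool_rot: [-3.129, 0.26, -0.002]
force: [0.1, 0.6, 0.0]
width: 0.539
```

```bash
python3 m.py 8
python3 - <<'E'
from h import *
np.set_printoptions(suppress=True,precision=4)
q=.475*U-.073*W
delta(q[0],q[1],.098,-9.6)
for n in('side8','top8'):
    P=np.load(n+'.npy').reshape(-1,3);P=P[np.isfinite(P).all(1)];u=P[:,:2]@U;l=P[:,:2]@W
    m=(abs(l+.07)<.05)&(P[:,2]>.06)&(P[:,2]<.135)
    for a in np.arange(.45,.6,.008):
        k=m&(u>a)&(u<a+.008)
        if k.sum()>3: print(n,round(a,3),k.sum(),'lat',np.percentile(l[k],[5,95]),'z',np.percentile(P[k,2],[5,98]))
E
```

```text
[ 0.4572 -0.1508  0.0982] 0.5392678074600868 [0.0518 0.5702 0.0455] u,lat 0.47590439428944087 -0.07241490640410006
turn [-0.001 -0.002  0.001] shift [-0.0012  0.0003  0.0005]
side8 0.458 124 lat [-0.0956 -0.0363] z [0.0835 0.1243]
side8 0.466 53 lat [-0.0921 -0.0344] z [0.0864 0.1282]
side8 0.474 41 lat [-0.0408 -0.0334] z [0.0848 0.1325]
side8 0.482 24 lat [-0.0406 -0.0335] z [0.0886 0.1294]
side8 0.506 5 lat [-0.0737 -0.0656] z [0.0964 0.106 ]
side8 0.514 15 lat [-0.0728 -0.0635] z [0.0943 0.107 ]
side8 0.522 55 lat [-0.0663 -0.0429] z [0.0724 0.1159]
side8 0.53 55 lat [-0.0834 -0.0411] z [0.0698 0.1178]
side8 0.538 53 lat [-0.0626 -0.0399] z [0.0804 0.1253]
side8 0.546 52 lat [-0.0731 -0.0413] z [0.0804 0.1272]
side8 0.554 64 lat [-0.0723 -0.0429] z [0.0812 0.1261]
side8 0.562 59 lat [-0.0759 -0.0416] z [0.0832 0.1267]
side8 0.57 60 lat [-0.0738 -0.041 ] z [0.0814 0.1258]
side8 0.578 46 lat [-0.0758 -0.0404] z [0.082  0.1265]
side8 0.586 32 lat [-0.0755 -0.05  ] z [0.0946 0.1198]
side8 0.594 83 lat [-0.0859 -0.0492] z [0.0629 0.1209]
top8 0.522 33 lat [-0.073  -0.0458] z [0.0731 0.1232]
top8 0.53 49 lat [-0.074  -0.0458] z [0.0999 0.1257]
top8 0.538 51 lat [-0.0766 -0.0459] z [0.1029 0.1253]
top8 0.546 75 lat [-0.099  -0.0467] z [0.1024 0.126 ]
top8 0.554 83 lat [-0.1002 -0.0477] z [0.1032 0.1265]
top8 0.562 83 lat [-0.0993 -0.0466] z [0.1026 0.1268]
top8 0.57 79 lat [-0.099  -0.0474] z [0.1056 0.1265]
top8 0.578 76 lat [-0.0974 -0.0465] z [0.1071 0.1258]
top8 0.586 54 lat [-0.0944 -0.0565] z [0.1005 0.1266]
top8 0.594 60 lat [-0.0905 -0.0544] z [0.0752 0.1214]
```

View pics/c8.png

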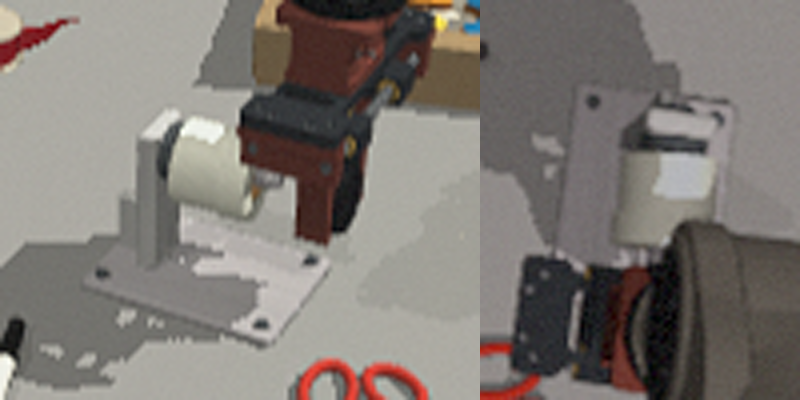

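The view shows both rolls together on the rod (210,170) and the cap in front of the tip (350,190), laterally aligned. I insert it slowly.

carry_out:
  deltas: [0,0,0,0.006,0,0,0.3,0,0,0,0.012,0,0,0.3,0,0,0,0.018,0,0,0.3,0,0,0,0.023,0,0,0.3,0,0,0,0.028,0,0,0.3,0,0,0,0.033,0,0,0.3,0,0,0,0.036,0,0,0.3,0,0,0,0.036,0,0,0.3]

```text
time_s: 22.65
eef_pos: [0.493, -0.1571, 0.0986]
tool_rot: [-3.129, 0.261, -0.003]
force: [-0.2, 0.0, 0.4]
width: 0.537
```

```bash
python3 -c "
from h import *
s=arm.sense(); print(s['eef_pos'],s['force'],s['eef_pos'][:2]@U,s['eef_pos'][:2]@W)"
```

```text
[ 0.493028   -0.15712495  0.09857139] [-0.23979111  0.03513274  0.39270628] 0.5123271853272708 -0.07270291464333256
```

carry_out:
  deltas: [0,0,0,0.003,0,0,0.3,0,0,0,0.006,0,0,0.3,0,0,0,0.009,0,0,0.3,0,0,0,0.012,0,0,0.3,0,0,0,0.015,0,0,0.3,0,0,0,0.015,0,0,0.3]

```text
time_s: 23.4
eef_pos: [0.4984, -0.1581, 0.0966]
tool_rot: [-3.127, 0.262, 0.028]
force: [-23.3, 4.9, 16.3]
width: 0.536
```

```bash
python3 -c "
from h import *
s=arm.sense(); print(s['eef_pos'],s['force'],s['eef_pos'][:2]@U,s['eef_pos'][:2]@W)"
```

```text
[ 0.49841189 -0.15808056  0.09661487] [-23.27690242   4.91289864  16.31194448] 0.5177950478432922 -0.07274727867650758
```

Contact at u=0.518 with 23 N (predicted 0.519), so the cap is home. I release, rise and check.

carry_out:
  deltas: [0,0,0,0.001,0,0,0.3,0,0,0,0.001,0,0,1,0,0,0,0.001,0,0,1,0,0,0,0.001,0,0,1,0,0,0,0.001,0,0,1,0,0,0,0.001,0,-0.05,1,0,0,0,0.001,0,-0.1,1,0,0,0,0.001,-0.06,-0.13,1,0,0,0,0.001,-0.12,-0.13,1,0,0,0,0.001,-0.18,-0.13,1,0,0,0,0.001,-0.24,-0.13,1,0,0,0,0.001,-0.24,-0.13,1]

```text
time_s: 24.9
eef_pos: [0.5417, 0.0841, 0.2271]
tool_rot: [-3.126, 0.247, 0.027]
force: [0.4, -0.9, 0.4]
width: 0.999
```

```bash
python3 m.py 9
python3 - <<'E'
from h import *
np.set_printoptions(suppress=True,precision=4)
for n in('side9','top9'):
    P=np.load(n+'.npy').reshape(-1,3);P=P[np.isfinite(P).all(1)];u=P[:,:2]@U;l=P[:,:2]@W
    m=(abs(l+.07)<.05)&(P[:,2]>.06)&(P[:,2]<.135)
    for a in np.arange(.48,.6,.006):
        k=m&(u>a)&(u<a+.006)
        if k.sum()>3: print(n,round(a,3),k.sum(),'lat',np.percentile(l[k],[5,50,95]),'z',np.percentile(P[k,2],[5,98]))
E
```

```text
[0.5417 0.0841 0.2271] 0.9987991049223639 [ 0.405  -0.8979  0.393 ] u,lat 0.5200485575733953 0.1732494667402836
side9 0.498 76 lat [-0.0894 -0.0688 -0.0489] z [0.0792 0.1205]
side9 0.504 42 lat [-0.0738 -0.0549 -0.0455] z [0.0814 0.1214]
side9 0.51 36 lat [-0.0748 -0.0535 -0.0466] z [0.0867 0.1218]
side9 0.516 36 lat [-0.0724 -0.0526 -0.0461] z [0.0871 0.123 ]
side9 0.522 37 lat [-0.0748 -0.0548 -0.0469] z [0.0864 0.1215]
side9 0.528 61 lat [-0.0813 -0.0529 -0.0416] z [0.0753 0.1253]
side9 0.534 52 lat [-0.0781 -0.0494 -0.0416] z [0.0786 0.125 ]
side9 0.54 42 lat [-0.0737 -0.0467 -0.0411] z [0.0805 0.1256]
side9 0.546 44 lat [-0.0753 -0.0495 -0.042 ] z [0.0835 0.1258]
side9 0.552 43 lat [-0.0788 -0.0502 -0.0424] z [0.0839 0.1247]
side9 0.558 45 lat [-0.0758 -0.05   -0.0425] z [0.0814 0.126 ]
side9 0.564 45 lat [-0.0797 -0.0508 -0.043 ] z [0.0821 0.1252]
side9 0.57 41 lat [-0.0737 -0.0492 -0.0427] z [0.0782 0.125 ]
side9 0.576 46 lat [-0.0788 -0.0522 -0.0429] z [0.0827 0.1257]
side9 0.582 39 lat [-0.0778 -0.0484 -0.0422] z [0.0818 0.1252]
side9 0.588 18 lat [-0.0756 -0.0578 -0.0516] z
[... 430 characters left out ...]
3] z [0.092  0.1248]
top9 0.534 61 lat [-0.0981 -0.069  -0.0472] z [0.1032 0.1251]
top9 0.54 60 lat [-0.0968 -0.0703 -0.0463] z [0.1087 0.1268]
top9 0.546 62 lat [-0.0979 -0.0701 -0.0461] z [0.1033 0.1256]
top9 0.552 60 lat [-0.098  -0.0693 -0.0479] z [0.1016 0.1264]
top9 0.558 57 lat [-0.1006 -0.073  -0.0475] z [0.1016 0.1262]
top9 0.564 63 lat [-0.0997 -0.0719 -0.0483] z [0.1075 0.1271]
top9 0.57 57 lat [-0.098  -0.0699 -0.0476] z [0.1032 0.1262]
top9 0.576 58 lat [-0.0981 -0.0723 -0.0475] z [0.1036 0.1267]
top9 0.582 62 lat [-0.0995 -0.069  -0.0473] z [0.1037 0.1258]
top9 0.588 35 lat [-0.0904 -0.0704 -0.0552] z [0.107  0.1232]
top9 0.594 40 lat [-0.0899 -0.0699 -0.0547] z [0.1035 0.122 ]
```

View pics/c9.png

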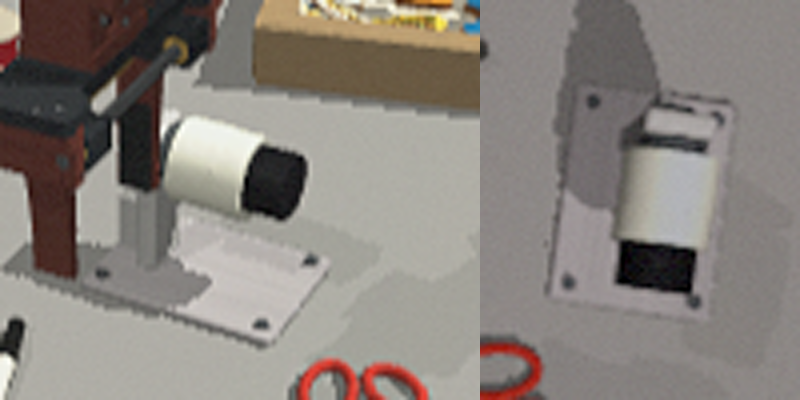

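The picture shows collar, both rolls and the cap joined with no gap (rolls at (215,165), cap at (275,180)), and the gripper is clear. Handing in.

```bash
python3 -c "
from h import *
print(arm.sense()['qvel'].round(3),arm.close_job())"
```

```text
the job is handed in; nothing more can be done
[ 0.03  -0.008  0.032  0.012  0.002  0.     0.001] None
```

I slid the wide roll, then the narrow roll, then the cap (hollow side first) onto the rod. I pushed each one until I felt contact (about 20, 15 and 23 N), let go, moved the gripper clear, and handed the job in at about 25 s of the 72 s allowed.

**Last checks:**
- **Gaps:** the final picture and depth show collar, rolls and cap in one row with no visible gap. It measures about 84–86 mm long, against 84 mm expected.
- **Cap:** it stopped within about 1 mm of where I predicted, and its axis sits about 2 mm below the rod's, as it should for a cap hanging on it.
- **Bystanders:** I steered clear of the scissors, marker and ribbon spool, but did not measure them again at the end.

**Disagreements:** the two cameras differed by 2–4 mm on where the rod lies. I used the gripper's own position readings to settle this, and each part went on without resistance until it reached its stop.

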